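# Set up the bench for a sample dilution

### The arm

A 6-joint arm with a two-finger parallel gripper is mounted at the origin on a cart in front of the work surface, level with it; the furniture and walls round the work are solid. World frame = base frame: x ahead of the robot, y to its left, z up, the work surface at z = 0. Lengths are in m, angles in degrees, forces in N, time in s.
With the tool pointing down it reaches from about 0.35 to 0.725 m from the base axis. Payload 4.3 kg.
Tool frame: the origin (TCP) lies where the fingers leave the gripper's body, on its centre line; the fingertips stand 73 mm ahead of it and the grasp point (between the pads) lies 54 mm ahead of it (r.pinch_z is the distance from the TCP to the grasp point, in m); y points along the fingers, z is the direction in which the jaws open and shut, and the axes are right-handed (so a half turn about y gives the same grasp; the last joint's range is limited). The gripper opens to 85 mm and grips with 20 to 120 N. Pads are 22 mm wide; open, the fingers measure 114 mm over their backs; the gripper's body (76 mm by 85 mm) begins 54 mm behind the grasp point. The pads swing forward as they close: fully open they stand 13 mm farther back than shut.
Start: joints at [64.097, 21.618, 4.641, 73.018, 0, 83.68], TCP at [0.193, 0.542, 0.304] pointing down, gripper open.
Joint ranges: [-156.06, 156.06], [-48.1, 94.91], [-58.44, 69.94], [-101.28, 121.22], [-78.64, 73.56], [-180, 180]. Speed limits (degrees/s): [147.25, 147.25, 180, 180, 180, 180].

### API

Orientations are given as [roll, pitch, yaw] about the fixed x, y, z axes, in that order (R = Rz(yaw) Ry(pitch) Rx(roll)).
In Python, from station import r gives the robot as it stands. The module is installed in compiled form; this text tells all that it offers. Calls block until the motion is done:
- r.reach(position, orientation): joint-space move of the TCP to a pose.
- r.move_l(position, v=0.15, attitude=None, contact_N=None): straight line of the TCP; attitude=None keeps the orientation; v is the mean speed in m/s. With contact_N (N) it stops when the force on the tool has changed by that much, and returns True; else False.
- r.movej(angles): joint-space move.
- r.gripper_to(opening, f_grip=None): finger opening in m; f_grip is the grip in N (None keeps the last); returns when the fingers have stopped.
- r.hold(seconds).
- r.inverse_kinematics(position, orientation): joint angles nearest the present ones, or None.
- r.snapshot(name): name is "scene" or "side" or "wrist"; returns the picture (400x640x3 uint8, red, green, blue); there is no depth.
- r.camera_info(name): a dict with "camera_matrix" (3x3 intrinsics, pixels), "extrinsics" (4x4, takes a point from world to camera coordinates). Camera axes: x right, y up, looking along -z (the intrinsics and any distortion apply to the point x, -y, -z); pixel columns grow to the right and rows downward; lengths in m; the calibration is good to about 2 mm. A picture is of the moment at which its call begins: read the wrist's pose just before it. camera_info takes no time and is no camera call; for the wrist camera it gives the pose at the moment of the call.
A pose or a line that the arm cannot do raises r.PlanningError and nothing moves.
- r.job_done(): hands the job in, once; it reports no verdict.
Readings, each from a call of its own:
- r.get_time(): time.
- r.get_joints(): joint angles.
- r.get_qd(): joint speeds.
- r.get_tau(): joint torques, N m.
- r.get_ee_pos(): TCP position.
- r.get_ee_rot(): TCP orientation.
- r.get_force(): force on the tool from outside, world axes, zero at the start.
- r.get_wrist_torque(): the same for the moment, N m.
- r.get_finger_gap(): finger opening in m.
Only numpy, scipy, OpenCV 4.12 (cv2) and the standard library are available. Lean on these libraries where they do the work, as an engineer would, in place of code of your own. Each camera call takes 0.05 s, during which the arm holds its last target. There are 200 camera calls.

### The job

Set up the bench for a dilution: stand the beaker in the centre of the round plate of the stirrer that stands on the bench (not the one up on the blue jack), the dropper bottle in the middle of the left half of the steel tray and the small vial in the middle of its right half (left and right as seen from the robot). Then, last of all, when those three stand in place, set the sample pot between the bottle and the vial, in the middle of the tray. Everything stands upright; leave the conical flask and the small brass weight standing where they are.

Things in the scene. Friction and masses are not known exactly. Their poses are not given: they have to be found in the camera images.
- beaker_centre (a point): empty clear 100 ml beaker, loose, standing upright, 54 mm across the rim (51 mm lower down), 70 mm high, open at the top; the point is its centre, 35 mm above its underside; z up its axis
- dropper_bottle_centre (a point): small brown glass bottle with a black cap, loose, standing, 33 mm across the body (straight from the foot to about 50 mm up, then narrowing), 85 mm high; the point is its centre, 42.5 mm above its underside; z up its axis
- vial_centre (a point): small clear vial with a black screw cap, loose, standing, 27 mm across, 58 mm high; the point is its centre, 29 mm above its underside; z up its axis
- sample_pot_centre (a point): white plastic sample pot with a white screw lid, loose, standing, 66 mm high; the lid is 47 mm across and makes up the top 12 mm, the body below it is 44 mm across under the lid and narrows downward; the point is its centre, 33 mm above its underside; z up its axis
- plate_centre (a point): centre of the top face of the round grey plate, 122 mm across, of the magnetic stirrer that stands directly on the bench (not the one on a blue jack farther back; a cream box 194 x 163 mm with knobs on its front, toward the robot); the plate's top is 104 mm above the bench; fixed, does not turn or give
- tray: pressed steel instrument tray, fixed on the bench, 117 mm front to back (its x) and 261 mm left to right (its y); origin at the centre of its underside; its y points to its left end as seen from the robot, x away from the robot, give or take 0.2 rad of yaw. Inside it measures 102 x 246 mm; the floor is 2 mm above the bench, the rim 18 mm above the bench. The middle of the left half is the point 62 mm along +y on its long centre line, that of the right half 62 mm along -y
- flask_centre (a point): conical flask, loose, 63 mm across the foot, narrow neck, 103 mm high; the point is half-way up; a bystander, to be left alone
- brass_weight_centre (a point): small brass-coloured weight with a knob, loose, 23 mm across, 48 mm high; the point is half-way up; a bystander, to be left alone

How it is judged:
By the outcome, as a careful person would: the job done as asked, in the order asked, and still so for the second after the job is handed in, with the robot touching nothing.
It also fails if it takes over 136 s, if anything falls off the work surface, if the arm or the gripper's body presses on something with over 40 N, if the wrist force passes 120 N, or if a joint passes its speed limit or range.

## Working session

There is one attempt and no reset: what is moved stays moved. The work goes in short steps, each a Python script; the robot and the scene stay as the last script left them, time stands still between calls to the robot, and variables do not carry over. Pictures are saved under pics/ and viewed, about 12 in all and at most 16, crops included, and the job is handed in when it is done.

```bash
mkdir -p pics; python3 - <<'E'
from station import r
import cv2,numpy as np
for n in("scene","side","wrist"):
    im=r.snapshot(n); cv2.imwrite(f"pics/a_{n}.png",im[:,:,::-1])
    c=r.camera_info(n); print(n,np.round(c["camera_matrix"],1).tolist(),np.round(c["extrinsics"],4).tolist(),[k for k in c])
print(r.get_time(),r.get_ee_pos(),r.get_ee_rot(),r.pinch_z)
E
```

```text
scene [[376.2, 0.0, 321.0], [0.0, 376.2, 197.4], [0.0, 0.0, 1.0]] [[0.465, -0.8852, -0.0159, -0.247], [0.6181, 0.3117, 0.7217, -0.4123], [-0.6339, -0.3454, 0.692, -0.6119], [0.0, 0.0, 0.0, 1.0]] ['camera_matrix', 'extrinsics']
side [[463.6, 0.0, 322.3], [0.0, 463.6, 192.6], [0.0, 0.0, 1.0]] [[-0.952, -0.3057, 0.0189, 0.5163], [0.1633, -0.4545, 0.8756, -0.1695], [-0.2591, 0.8367, 0.4826, -0.9824], [0.0, 0.0, 0.0, 1.0]] ['camera_matrix', 'extrinsics']
wrist [[345.5, 0.0, 318.9], [0.0, 345.5, 205.7], [0.0, 0.0, 1.0]] [[0.3353, 0.9421, -0.002, -0.5737], [-0.8974, 0.3188, -0.3052, 0.0402], [-0.2869, 0.1041, 0.9523, -0.3803], [0.0, 0.0, 0.0, 1.0]] ['camera_matrix', 'extrinsics']
0.15 [0.19258824 0.5414171  0.30317942] [-9.00849364e+01  9.49174710e-03 -1.95834711e+01] 0.0539
```

View pics/a_scene.png

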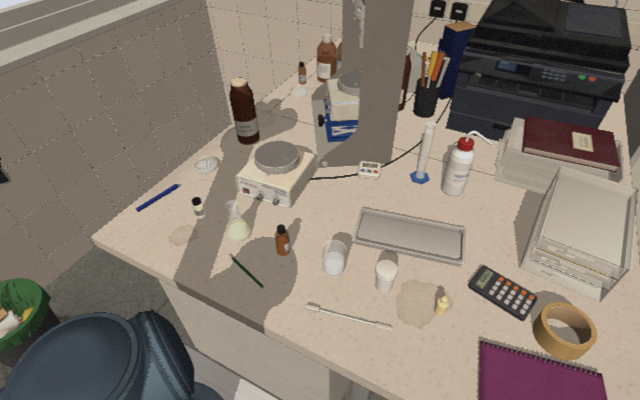

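View pics/a_side.png

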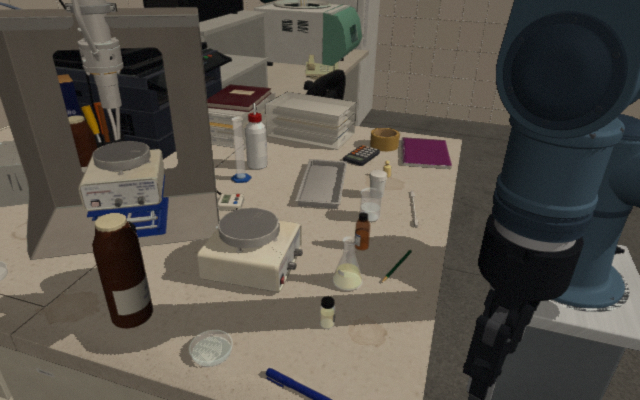

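The scene view shows the vial at (199,207), flask (237,222), bottle (282,241), beaker (334,258), pot (386,276), brass weight (442,305), tray around (410,236) and the bench stirrer's plate at (276,157). The side view shows the same items, plus a grey frame around the rear stirrer. I'll enlarge both.

```bash
python3 - <<'E'
import cv2
a=cv2.imread("pics/a_scene.png");b=cv2.imread("pics/a_side.png")
cv2.imwrite("pics/b1.png",cv2.resize(a[130:330,180:480],None,fx=2.6,fy=2.6,interpolation=cv2.INTER_CUBIC))
cv2.imwrite("pics/b2.png",cv2.resize(b[150:340,200:430],None,fx=3,fy=3,interpolation=cv2.INTER_CUBIC))
E
```

```text
(no output)
```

View pics/b1.png

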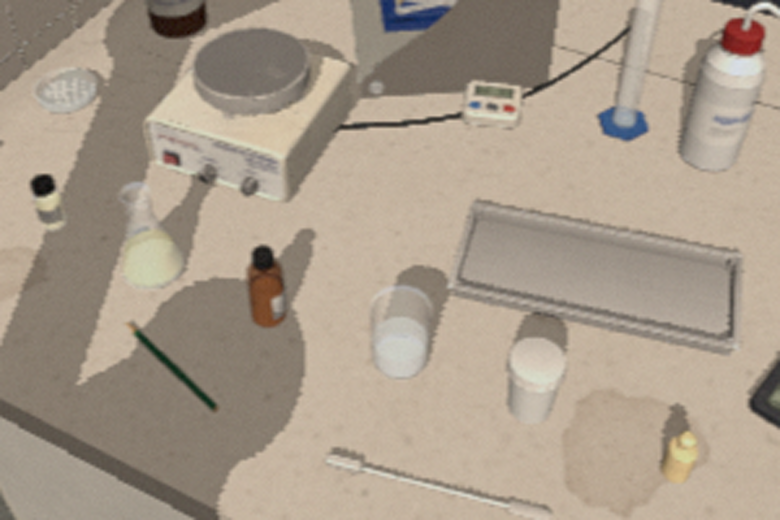

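View pics/b2.png

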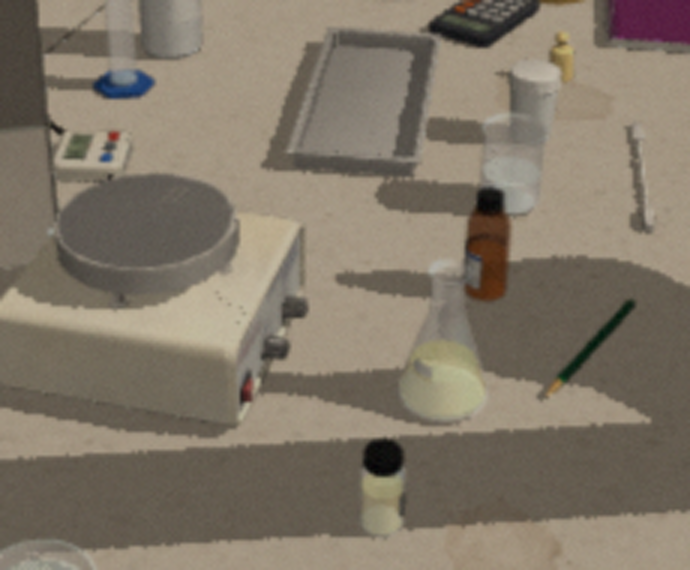

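The crops give clear cap tops, rims and tray corners. Next I'll intersect the pixel rays with planes at the known heights, using both cameras.

```bash
cat >h.py <<'E'
import numpy as np, cv2
from station import r
def ray(n,p,c=None):
    c=c or r.camera_info(n);K=np.array(c["camera_matrix"]);E=np.array(c["extrinsics"])
    d=np.linalg.inv(K)@[p[0],p[1],1];d=d*[1,-1,-1]
    return -E[:3,:3].T@E[:3,3],E[:3,:3].T@d
def onz(n,p,z,c=None):
    o,d=ray(n,p,c);return o+d*(z-o[2])/d[2]
def proj(n,P,c=None):
    c=c or r.camera_info(n);K=np.array(c["camera_matrix"]);E=np.array(c["extrinsics"])
    q=E[:3,:3]@np.array(P)+E[:3,3];q=K@(q*[1,-1,-1]);return q[:2]/q[2]
E
python3 - <<'E'
from h import *
np.set_printoptions(precision=4,suppress=True)
S=lambda p:(p[0]/2.6+180,p[1]/2.6+130)
D=lambda p:(p[0]/3+200,p[1]/3+150)
for n,z,a,b in [("vial",.058,(42,183),(384,449)),("bottle",.085,(263,254),(490,196)),("beaker",.07,(402,308),(514,124)),("pot",.066,(537,360),(535,74)),("plate",.104,(252,66),(147,228)),("flask",.103,(134,190),(448,268)),("weight",.048,(683,438),(562,37)),
 ("trayBL",.018,(477,204),(291,162)),("trayBR",.018,(741,252),(330,30)),("trayFR",.018,(735,346),(438,38)),("trayFL",.018,(452,288),(415,170))]:
    A=onz("scene",S(a),z)
    print(n,A[:2],onz("side",D(b),z)[:2],end=' ')
    o,d=ray("scene",S(a));o2,d2=ray("side",D(b))
    s=np.linalg.lstsq(np.c_[d,-d2],o2-o,rcond=None)[0];print("tri",(o+d*s[0]+o2+d2*s[1])/2)
E
```

```text
vial [0.4337 0.3045] [0.4346 0.3066] tri [0.4347 0.3055 0.0569]
bottle [0.4336 0.0482] [0.4327 0.0548] tri [0.4345 0.0496 0.0823]
beaker [ 0.4458 -0.0796] [ 0.445  -0.0853] tri [ 0.444  -0.0805  0.0726]
pot [ 0.4504 -0.1978] [ 0.4488 -0.189 ] tri [ 0.4512 -0.1972  0.0627]
plate [0.6341 0.1852] [0.6336 0.2019] tri [0.6403 0.1906 0.0966]
flask [0.4333 0.1826] [0.4321 0.179 ] tri [0.4318 0.1812 0.1047]
weight [ 0.4461 -0.32  ] [ 0.4466 -0.3122] tri [ 0.4481 -0.32    0.0446]
trayBL [ 0.6352 -0.0704] [ 0.6262 -0.0498] tri [ 0.6364 -0.0682  0.0099]
trayBR [ 0.6889 -0.3181] [ 0.6821 -0.3118] tri [ 0.686  -0.3177  0.0172]
trayFR [ 0.5767 -0.3375] [ 0.5739 -0.3312] tri [ 0.5765 -0.3373  0.0161]
trayFL [ 0.5249 -0.0925] [ 0.5234 -0.0723] tri [ 0.5296 -0.0898  0.0087]
```

View pics/a_wrist.png

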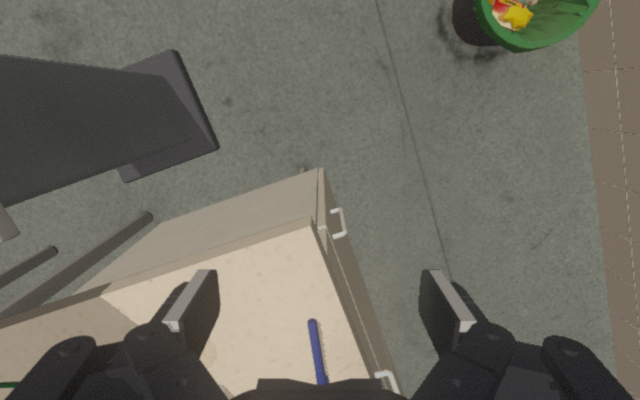

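```bash
python3 - <<'E'
from h import *
np.set_printoptions(precision=3,suppress=True)
print("frame", [onz("scene",p,0)[:2] for p in [(325,163),(400,152),(320,130)]],[onz("side",p,0)[:2] for p in [(217,237),(35,255),(20,235)]])
print("cyl,wash",onz("scene",(420,182),0)[:2],onz("scene",(455,190),0)[:2])
c=r.camera_info("wrist");E=np.array(c["extrinsics"]);C=-E[:3,:3].T@E[:3,3]
print("cam off",C-r.get_ee_pos(),"dir",-E[2,:3])
for p in [(.634,.186,.30),(.634,.186,.104+.04+.054),(.607,-.205,.12),(.62,-.145,.1),(.594,-.266,.1),(.434,.305,.09),(.45,-.197,.1),(.5,-.2,.36),(.55,.2,.36)]:
  for y in(-78,-90,-110,0):
    q=r.inverse_kinematics(p,[-90,0,y]);print(p,y,None if q is None else np.array(q),end=' ')
  print()
E
```

```text
frame [array([0.778, 0.116]), array([ 0.932, -0.069]), array([0.929, 0.213])] [array([0.758, 0.126]), array([1.093, 0.316]), array([1.187, 0.268])]
cyl,wash [ 0.823 -0.167] [ 0.833 -0.263]
cam off [-0.073  0.026  0.07 ] dir [ 0.287 -0.104 -0.952]
(0.634, 0.186, 0.3) -78 [10.853 32.478 21.225 78.747  0.    88.853] (0.634, 0.186, 0.3) -90 [ 10.853  32.478  21.225  78.747   0.    100.853] (0.634, 0.186, 0.3) -110 [ 10.853  32.478  21.225  78.747   0.    120.853] (0.634, 0.186, 0.3) 0 [10.853 32.478 21.225 78.747  0.    10.853] 
(0.634, 0.186, 0.19799999999999998) -78 [10.853 34.169  8.978 64.809  0.    88.853] (0.634, 0.186, 0.19799999999999998) -90 [ 10.853  34.169   8.978  64.809   0.    100.853] (0.634, 0.186, 0.19799999999999998) -110 [ 10.853  34.169   8.978  64.809   0.    120.853] (0.634, 0.186, 0.19799999999999998) 0 [10.853 34.169  8.978 64.809  0.    10.853] 
(0.607, -0.205, 0.12) -78 [-24.331  35.117  -1.555  53.328   0.     53.669] (0.607, -0.205, 0.12) -90 [-24.331  35.117  -1.555  53.328   0.     65.669] (0.607, -0.205, 0.12) -110 [-24.331  35.117  -1.555  53.328   0.     
[... 1137 characters left out ...]
197, 0.1) -110 [-31.046  21.682 -28.134  40.184   0.     78.954] (0.45, -0.197, 0.1) 0 [-31.046  21.682 -28.134  40.184   0.    -31.046] 
(0.5, -0.2, 0.36) -78 [-28.552  16.862   6.129  79.267   0.     49.448] (0.5, -0.2, 0.36) -90 [-28.552  16.862   6.129  79.267   0.     61.448] (0.5, -0.2, 0.36) -110 [-28.552  16.862   6.129  79.267   0.     81.448] (0.5, -0.2, 0.36) 0 [-28.552  16.862   6.129  79.267   0.    -28.552] 
(0.55, 0.2, 0.36) -78 [13.774 22.662 14.43  81.767  0.    91.774] (0.55, 0.2, 0.36) -90 [ 13.774  22.662  14.43   81.767   0.    103.774] (0.55, 0.2, 0.36) -110 [ 13.774  22.662  14.43   81.767   0.    123.774] (0.55, 0.2, 0.36) 0 [13.774 22.662 14.43  81.767  0.    13.774]
```

```bash
python3 - <<'E'
from h import *
import json
out={}
for n,p in [("w1",(.42,.2,.40)),("w2",(.42,-.17,.40))]:
    r.reach(p,[-90,0,0]); r.hold(.3)
    c=r.camera_info("wrist");im=r.snapshot("wrist");cv2.imwrite(f"pics/{n}.png",im[:,:,::-1])
    out[n]={k:np.array(v).tolist() for k,v in c.items()}
json.dump(out,open("cams.json","w"));print(r.get_time())
E
```

```text
3.7917
```

View pics/w1.png

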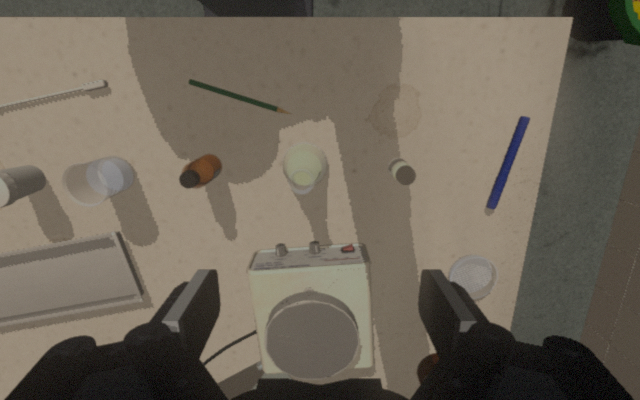

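View pics/w2.png

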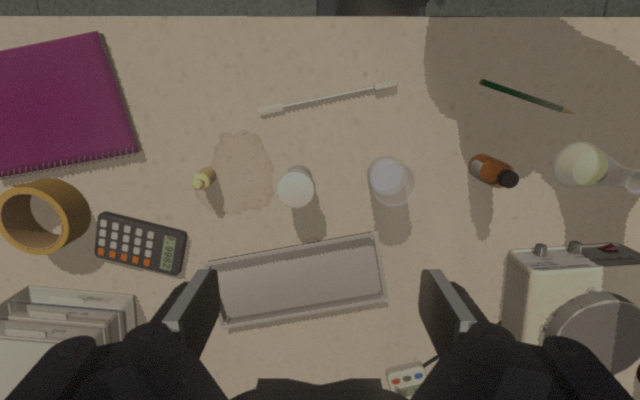

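The w1 view shows the plate at about (312,340), vial (402,171), flask (303,170), bottle (195,175) and beaker (97,180). The w2 view shows the tray, with corners near (375,233), (386,300), (208,262) and (222,326), plus the pot (296,187) and beaker (390,180). I'll make one enlarged composite.

```bash
python3 - <<'E'
import cv2,numpy as np
a=cv2.imread("pics/w1.png");b=cv2.imread("pics/w2.png")
z=lambda m,f:cv2.resize(m,None,fx=f,fy=f,interpolation=cv2.INTER_CUBIC)
L=np.vstack([z(b[150:335,195:425],3)[:, :], ])  # 690x555
cv2.imwrite("pics/c1.png",L)
p=z(a[280:390,250:380],3) #390x330
q=z(a[145:205,170:300],3) #390x180
v=z(a[145:205,295:425],3)
cv2.imwrite("pics/c2.png",np.hstack([p,np.vstack([q,v])[:330]]))
E
```

```text
(no output)
```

View pics/c1.png

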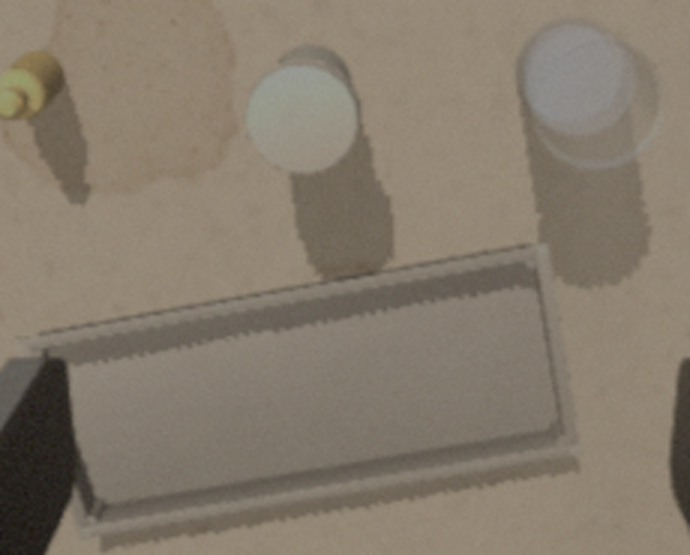

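View pics/c2.png

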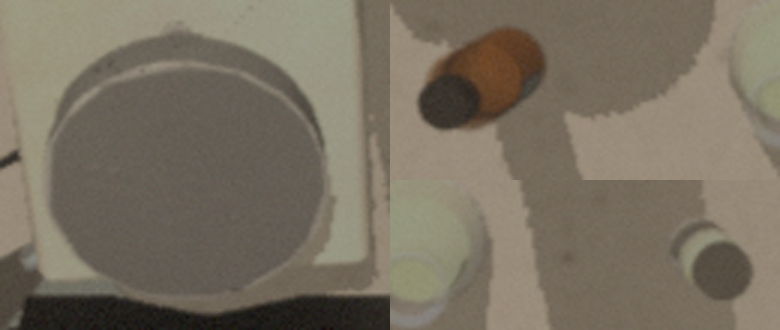

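The c1 crop shows tray rim corners at (542,246), (573,450), (92,530) and (28,340), pot lid (302,119) and beaker rim (595,106). The c2 crop shows plate centre (187,181), bottle cap (449,101) and vial cap (722,269).

```bash
python3 - <<'E'
from h import *
import json
np.set_printoptions(precision=4,suppress=True)
c=json.load(open("cams.json"))
B=lambda x,y:(x/3+195,y/3+150)
f=lambda w,p,z:onz("wrist",p,z,c[w])[:2]
print("pot",f("w2",B(302,119),.066),"beaker",f("w2",B(595,106),.07),"base",f("w2",B(580,80),0.003),"weight",f("w2",B(10,104),.048))
print("plate",f("w1",(187/3+250,181/3+280),.104),"L/R",f("w1",(50/3+250,181/3+280),.104),f("w1",(325/3+250,181/3+280),.104))
print("bottle",f("w1",(59/3+170,101/3+145),.085),"vial",f("w1",(332/3+295,89/3+145),.058))
t=np.array([f("w2",B(*p),.018) for p in[(542,246),(573,450),(92,530),(28,340)]]);print(t)
d=[np.linalg.norm(t[i]-t[(i+1)%4]) for i in range(4)];print("sides FL-BL,BL-BR,BR-FR,FR-FL",np.array(d),"centre",t.mean(0))
for a,b in((t[0],t[3]),(t[1],t[2])):
    e=a-b;print("yaw",np.degrees(np.arctan2(-e[0],e[1])))
e=t[1]-t[0];print(np.degrees(np.arctan2(e[1],e[0])))
E
```

```text
pot [ 0.4516 -0.198 ] beaker [ 0.445  -0.0811] base [ 0.4499 -0.0739] weight [ 0.4501 -0.3217]
plate [0.6388 0.1917] L/R [0.6389 0.1337] [0.6388 0.2502]
bottle [0.433  0.0524] vial [0.4341 0.3055]
[[ 0.5261 -0.0899]
 [ 0.6363 -0.0686]
 [ 0.6842 -0.314 ]
 [ 0.5754 -0.3361]]
sides FL-BL,BL-BR,BR-FR,FR-FL [0.1122 0.25   0.111  0.2511] centre [ 0.6055 -0.2021]
yaw 11.317974544391566
yaw 11.032762978178415
10.902507463729494
```

```bash
cat >>h.py <<'E'
YAW=11.1-90; RPY=[-90,0,YAW]
T=np.array([.606,-.203]);a=np.radians(11.1)
tray=lambda y:T+y*np.array([-np.sin(a),np.cos(a)])
PZ=r.pinch_z
def pick(xy,g,f,width):
    r.reach([*xy,.26],RPY); r.gripper_to(.085)
    r.move_l([*xy,g+PZ],v=.12)
    r.gripper_to(max(0,width-.012),f); gap=r.get_finger_gap(); print("gap",gap)
    r.move_l([*xy,.17+g+PZ],v=.12); print("after lift",r.get_finger_gap(),r.get_force())
    return abs(gap-width)<.006
def place(xy,g,zs,width):
    zt=zs+g+PZ
    r.reach([*xy,max(.17+g+PZ,zt+.05)],RPY)
    r.move_l([*xy,zt+.012],v=.12); r.hold(.2)
    hit=r.move_l([*xy,zt-.004],v=.02,contact_N=3)
    print("contact",hit,"dz",r.get_ee_pos()[2]-zt,"force",r.get_force())
    r.gripper_to(min(.085,width+.025)); r.hold(.2)
    r.move_l([*xy,zt+.13],v=.12); print("t",r.get_time())
E
python3 - <<'E'
from h import *
assert pick((.433,.051),.040,30,.033)
place(tray(.062),.040,.002,.033)
E
```

```text
gap 0.03179370449854785
after lift 0.030979836812252203 [ 0.09237539 -0.79737056 -0.44304605]
contact True dz -0.00010592307163331816 force [-0.11294558 -0.05517759  4.66567189]
t 14.35
```

```bash
python3 - <<'E'
from h import *
import json
assert pick((.434,.3055),.042,30,.027)
place(tray(-.062),.042,.002,.027)
assert pick((.445,-.081),.042,25,.052)
r.hold(.1)
cv2.imwrite("pics/d_scene.png",r.snapshot("scene")[:,:,::-1]);cv2.imwrite("pics/d_side.png",r.snapshot("side")[:,:,::-1])
a=cv2.imread("pics/d_scene.png")[150:350,180:480]
cv2.imwrite("pics/d1.png",cv2.resize(a,None,fx=2.6,fy=2.6,interpolation=cv2.INTER_CUBIC))
E
```

```text
gap 0.025935059087950033
after lift 0.025664619770121782 [-0.40191537 -0.05466615 -1.11943852]
contact True dz -0.00024708508459801715 force [-0.50507253  0.08655516  4.0078521 ]
t 26.35
gap 0.05260538752850231
after lift 0.05253276911838895 [ 0.5060378   0.75157732 -0.54130735]
```

View pics/d1.png

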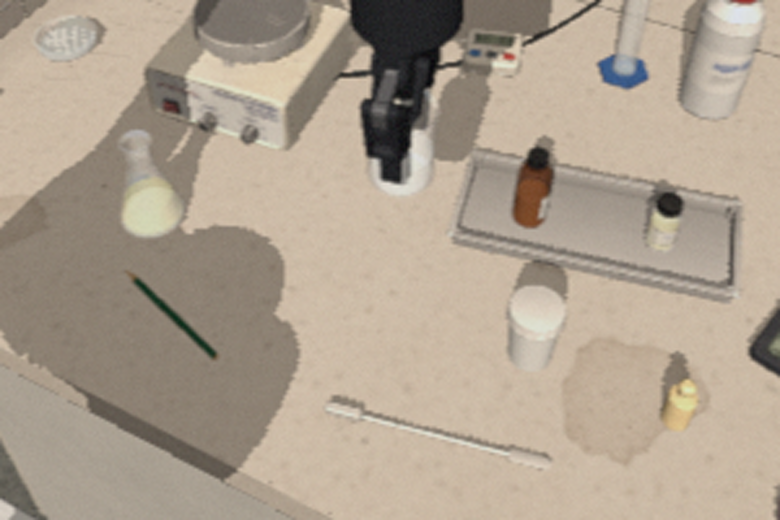

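The bottle (cap at 538,156) and vial (cap at 669,203) stand upright in the tray, and the beaker is in the gripper. I'll place the beaker on the plate, then photograph it and the tray before moving the pot.

```bash
python3 - <<'E'
from h import *
import json
place((.638,.190),.042,.104,.052)
o={}
for n,p in [("e1",(.42,.2,.40)),("e2",(.42,-.17,.40))]:
    r.reach(p,[-90,0,0]);r.hold(.3);c=r.camera_info("wrist");im=r.snapshot("wrist")[:,:,::-1]
    cv2.imwrite(f"pics/{n}.png",im);o[n]={k:np.array(v).tolist() for k,v in c.items()}
json.dump(o,open("cams2.json","w"));print(r.get_time())
z=lambda m:cv2.resize(m,None,fx=3,fy=3,interpolation=cv2.INTER_CUBIC)
a=cv2.imread("pics/e1.png")[270:390,250:380];b=cv2.imread("pics/e2.png")[220:340,195:395]
cv2.imwrite("pics/e3.png",np.hstack([z(a),z(b)])[:,:][:, :]) 
E
python3 -c "
import cv2;m=cv2.imread('pics/e3.png');print(m.shape);cv2.imwrite('pics/e3.png',cv2.resize(m,None,fx=.8,fy=.8))"
```

```text
contact True dz 0.000683468349457178 force [-0.08865188  0.27663938  3.75675752]
t 35.8917
39.1333
(360, 990, 3)
```

View pics/e3.png

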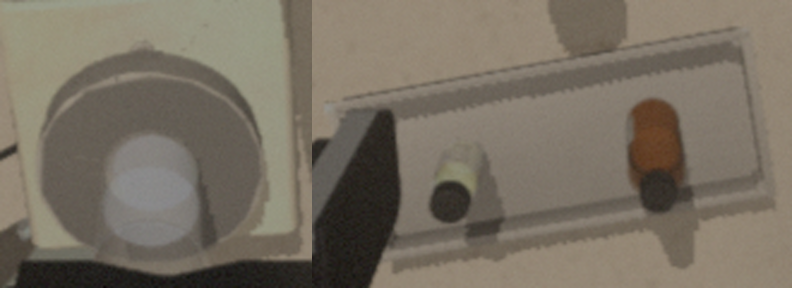

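```bash
python3 - <<'E'
from h import *
import json
np.set_printoptions(precision=4,suppress=True)
c=json.load(open("cams2.json"))
R=lambda x,y:((x-312)/2.4+195,(y)/2.4+220)
L=lambda x,y:(x/2.4+250,y/2.4+270)
for n,p,z,t in[("vial",(450,201),.060,tray(-.062)),("bottle",(658,191),.087,tray(.062))]:
    print(n,onz("wrist",R(*p),z,c["e2"])[:2],t)
print("bottle back of base",onz("wrist",R(655,98),.004,c["e2"])[:2])
tt=np.array([onz("wrist",R(*p),.018,c["e2"])[:2] for p in[(746,30),(770,204),(392,268),(333,107)]]);print(tt,tt.mean(0))
print("plate",onz("wrist",L(151,169),.104,c["e1"])[:2])
ci=c["e1"]
th=np.linspace(0,2*np.pi,9)[:-1]
inv=lambda q:(np.array(q)-[250,270])*2.4
for z,rad in((.104,.0255),(.174,.027),(.104,.061)):
    print(z,[inv(proj("wrist",[.638+rad*np.cos(t),.19+rad*np.sin(t),z],ci)).round().tolist() for t in th[::2]])
# tray expected corners
ux=np.array([np.cos(a),np.sin(a)]);uy=np.array([-np.sin(a),np.cos(a)])
for i,j in((-1,1),(1,1),(1,-1),(-1,-1)):
    q=T+i*.0585*ux+j*.1305*uy;q=proj("wrist",[*q,.018],c["e2"]);print(((q-[195,220])*2.4+[312,0]).round())
E
```

```text
vial [ 0.6152 -0.2608] [ 0.6179 -0.2638]
bottle [ 0.5909 -0.1439] [ 0.5941 -0.1422]
bottle back of base [ 0.5782 -0.1414]
[[ 0.5269 -0.0896]
 [ 0.645  -0.0684]
 [ 0.6934 -0.3106]
 [ 0.5774 -0.3372]] [ 0.6107 -0.2014]
plate [0.6393 0.1916]
0.104 [[148.0, 207.0], [196.0, 167.0], [148.0, 126.0], [100.0, 167.0]]
0.174 [[145.0, 319.0], [205.0, 272.0], [144.0, 223.0], [85.0, 272.0]]
0.104 [[149.0, 259.0], [263.0, 167.0], [147.0, 66.0], [33.0, 167.0]]
[752.  25.]
[778. 195.]
[377. 262.]
[324. 101.]
```

The measured vial and bottle positions are within 3–4 mm of their targets. The beaker's base is within a few pixels of the plate centre. Next comes the pot.

```bash
python3 - <<'E'
from h import *
np.set_printoptions(precision=4,suppress=True)
S=lambda p:(p[0]/2.6+180,p[1]/2.6+150)
print("scene: bottle",onz("scene",S((538,156)),.087),"vial",onz("scene",S((669,203)),.060))
assert pick((.4512,-.1975),.053,30,.047)
place((.607,-.203),.053,.002,.047)
r.reach((.42,-.05,.42),[-90,0,0]);r.hold(1.)
a=r.snapshot("wrist")[:,:,::-1];b=r.snapshot("scene")[:,:,::-1];c=r.snapshot("side")[:,:,::-1]
cv2.imwrite("pics/f_scene.png",b);cv2.imwrite("pics/f_side.png",c);cv2.imwrite("pics/f_w.png",a)
cv2.imwrite("pics/f1.png",cv2.resize(b[130:330,180:480],None,fx=2.6,fy=2.6,interpolation=cv2.INTER_CUBIC))
cv2.imwrite("pics/f2.png",cv2.resize(c[120:320,190:430],None,fx=2.9,fy=2.9,interpolation=cv2.INTER_CUBIC))
print(r.get_time())
E
```

```text
scene: bottle [ 0.5906 -0.1439  0.087 ] vial [ 0.6141 -0.2612  0.06  ]
gap 0.04627023000899068
after lift 0.04603357424266438 [-0.3451  0.427  -0.8994]
contact True dz 0.00015293178389910733 force [-0.6468 -0.3189  4.487 ]
t 48.7833
51.0917
```

View pics/f1.png

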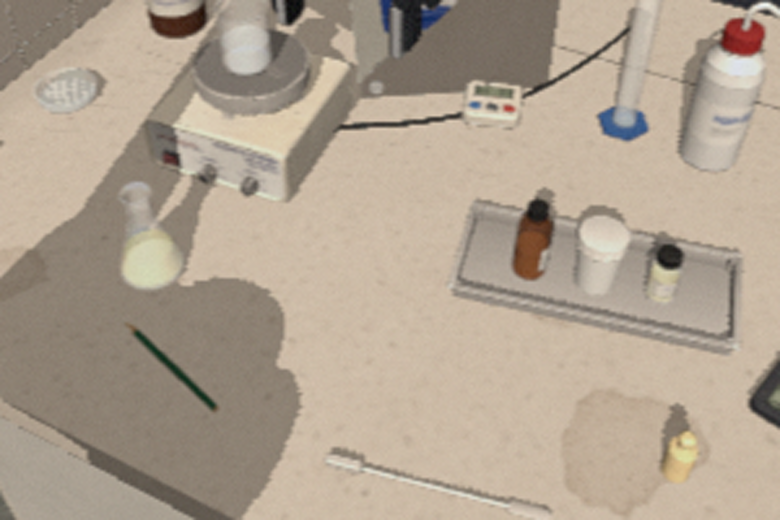

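View pics/f2.png

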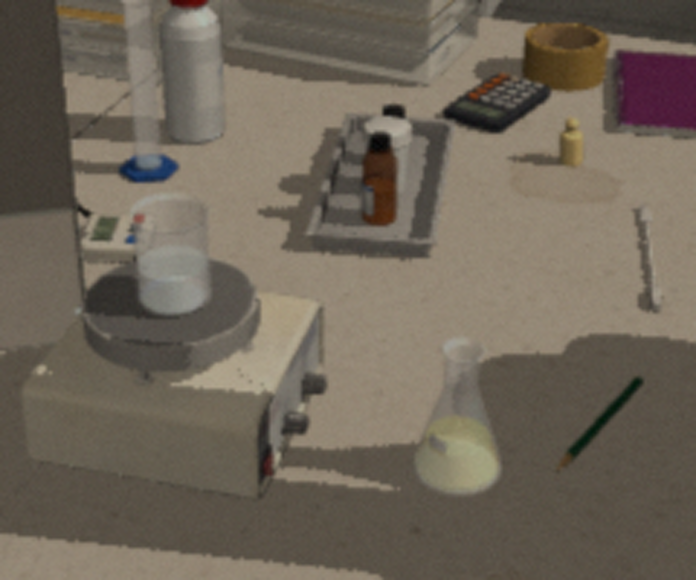

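The pot stands between the bottle and vial, and the flask and weight look unmoved. To check beaker centring, I'll overlay the projected circles (plate, beaker base and rim at the commanded spot) on the scene and side views.

```bash
python3 - <<'E'
from h import *
def ov(n,f,box,s):
    x0,y0,w,h=box;m=cv2.resize(cv2.imread(f)[y0:y0+h,x0:x0+w],None,fx=s,fy=s,interpolation=cv2.INTER_CUBIC)
    for rad,z,c in((.061,.104,(0,0,255)),(.0255,.104,(0,255,0)),(.027,.174,(255,255,0))):
        for t in np.linspace(0,6.283,40):
            q=(proj(n,[.638+rad*np.cos(t),.19+rad*np.sin(t),z])-[x0,y0]+.5)*s-.5
            cv2.circle(m,tuple(int(v) for v in q.round()),1,c,-1)
    return m
A=ov("scene","pics/f_scene.png",(240,105,80,80),5);B=ov("side","pics/f_side.png",(210,170,80,80),5)
cv2.imwrite("pics/g.png",np.hstack([A,B]))
E
```

```text
(no output)
```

View pics/g.png

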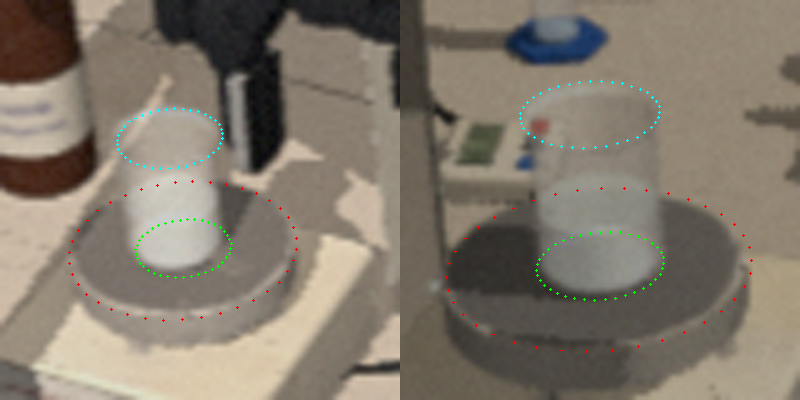

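The plate circle fits in both views. The beaker rim also coincides, so the beaker is centred to within about 3 mm. I'll run the same overlay on the tray.

```bash
python3 - <<'E'
from h import *
ux=np.array([np.cos(a),np.sin(a)]);uy=np.array([-np.sin(a),np.cos(a)])
def ov(n,f,box,s):
    x0,y0,w,h=box;m=cv2.resize(cv2.imread(f)[y0:y0+h,x0:x0+w],None,fx=s,fy=s,interpolation=cv2.INTER_CUBIC)
    P=lambda X:tuple(int(v) for v in ((proj(n,X)-[x0,y0]+.5)*s-.5).round())
    for A,B,z in((.0585,.1305,.018),(.051,.123,.002)):
        for t in np.linspace(-1,1,25):
            for i,j in((t,1),(t,-1),(1,t),(-1,t)): cv2.circle(m,P([*(T+i*A*ux+j*B*uy),z]),1,(0,0,255) if z>.01 else (255,0,255),-1)
    for y,rad,h in((.062,.0165,.002),(.062,.008,.087),(-.062,.0135,.002),(-.062,.0115,.06),(0,.0235,.068)):
        for t in np.linspace(0,6.283,24):
            cv2.circle(m,P([*(tray(y)+rad*np.array([np.cos(t),np.sin(t)])),h]),1,(0,255,0),-1)
    return m
A=ov("scene","pics/f_scene.png",(345,195,130,75),6)
B=ov("side","pics/f_side.png",(290,145,70,70),4)
cv2.imwrite("pics/g2.png",np.vstack([A,np.hstack([B[:150*1],np.zeros((150,500,3),np.uint8)])]) if 0 else A)
cv2.imwrite("pics/g3.png",cv2.resize(B,None,fx=1.8,fy=1.8))
E
```

```text
(no output)
```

View pics/g2.png

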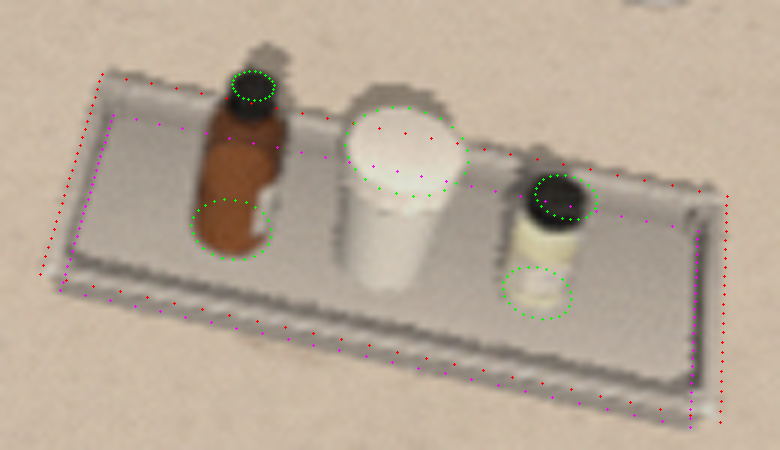

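```bash
python3 -c "
from station import r
r.hold(.5);print(r.get_force(),r.get_time());r.job_done()"
```

```text
[-0.42637019  0.52330663 -0.92882971] 51.5917
the job is handed in; nothing more can be done
```

The bench is set up as asked and handed in at 51.6 s of the 136 s allowed. I placed the dropper bottle first (left half of the tray), then the vial (right half) and the beaker (stirrer plate). The sample pot went in last, in the middle of the tray.

- **Grasps and placings:** the finger gap matched each object's width, and every placing made contact within 1 mm of the expected height, with less than 5 N read at the wrist on contact.
- **Beaker:** the final overlay in the scene and side cameras puts it upright and within about 3 mm of the plate centre.
- **Bottle, vial and pot:** all stand upright. The bottle and vial are within about 4 mm of their targets, and the pot's lid lies on its projected outline.
- **Flask and brass weight:** they look untouched in both views, and the arm was clear of everything at hand-in.
- **Disagreements:** the estimates of the tray's centre differed by about 5 mm front to back between views. The side camera's first readings of the plate and the tray's left end were 13–20 mm off to the left. The plate overlay in both views later confirmed the plate centre I used. The tray centre I checked only in the scene view, where its outline fitted.

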